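Draw the sagging bolt of a bottle cage and hold its gate ajar

TASK

Open the gate of the wire bottle cage for a colleague who wants to reach in: its barrel bolt sags and its nose hooks behind the bent lip of the keeper, so lift the bolt by its red knob and pull it, raised, over the lip and clear of the keeper. Then swing the self-closing gate about a hand's width open (roughly 10 cm at its free edge) and finish while still holding it there; do not let go. Leave the bottles and the other things on the bench where they stand.

Things in the scene. Friction and masses are not known exactly. Their poses are not given: they have to be found in the camera images.
- cage: Fixed wire bottle cage, 184 deep x 350 wide x 210 mm high, yawed a little. Origin: on the bench at mid width, 112 mm behind the front posts' faces; x points from the front into the cage, y left along the front, z up. The yellow gate (280 mm wide) fills the front: hinge on the left, free edge on the right. Only the bolt's stem and knob stand higher than 210 mm.
- bolt_knob (a point): Centre of the bolt's red knob: upright, round, 20 mm across, 36 mm high, its lower end 222 mm above the bench as the bolt sags (point at 240), on a 10 mm stem on the dark bolt in front of the gate; at x -124, y -100 mm in the cage's frame when gate is shut and bolt shot. It moves with bolt and gate. It can be pinched from above in any direction: all round it is free above 210 mm.
- keeper_lip (a point): Top middle of the keeper's bent-up lip (dark steel, fixed on the right front post, 180 mm above the bench). The bolt's nose, a 24 mm thick head, sags behind this lip and reaches 7 mm below its top; until the nose is drawn clear, the keeper's front wall keeps the gate shut.
- gate_hinge (a point): Point on the gate's vertical hinge axis, 240 mm above the bench, at x -100, y 140 mm in the cage's frame.
- gate_swing (a joint): Opening angle of the gate in rad: 0 shut, grows as the free edge (278 mm from the hinge axis) swings out toward the robot, that is clockwise seen from above; at most 1.4. A spring shuts it again: 0.6 N m when shut plus 1 N m per rad.
- bolt (a joint): How far the bolt has been drawn, in m: 0 fully shot, 0.050 the end of travel; it grows as the bolt slides along the gate toward the hinge (the cage's +y when the gate is shut). At about 0.004 the sagging nose catches the lip; from 0.024 the nose is clear of the keeper. About 1.5 N of friction.
- bolt_lift (a joint): How far the bolt is lifted in its loose straps, in m: 0 sagging, at most 0.016, straight up. It falls back by its own weight (about 0.12 kg). It must be above about 0.008 for the nose to pass over the lip.
- gate: The yellow gate with its steel bars, 276 x 16 mm, from 14 to 198 mm high, and the bolt that it carries. Origin on the hinge axis at bench level; y points from the free edge to the hinge.
- amber_left: Loose amber bottle with black cap, 50 mm across, 126 mm high, in the cage. Origin under its middle.
- amber_mid: Loose amber bottle with black cap, 50 mm across, 126 mm high, in the cage. Origin under its middle.
- amber_right: Loose amber bottle with black cap, 48 mm across, 114 mm high, in the cage. Origin under its middle.
- wash_bottle: Bystander: loose white bottle with red spout cap, 68 mm across, 150 mm high, left on the bench. Origin under its middle.
- vial_tray: Bystander: loose white tray of vials, 125 x 90 x 54 mm, left on the bench. Origin under its middle.
- masking_tape: Bystander: loose roll of masking tape lying flat, 104 mm across, 25 mm high, right on the bench. Origin under its middle.

How it is judged:
On the way, in this order (a step that is already met when the one before it is completed fails the run):
1. the bolt's nose is lifted over the keeper's lip while it is pulled (value of joint bolt_lift above 0.005 m and value of joint bolt above 0.009 m and value of joint gate_swing below 0.06 rad), for 0.05 s.
2. the nose is drawn clear of the keeper (value of joint bolt above 0.024 m), for 0.1 s.
At the end, for the whole second after the job is handed in: The gate is at rest between 0.22 and 0.60 rad open (about 6 to 16 cm at its free edge), the bolt is still drawn at least 22 mm, and the robot's fingers press on gate or bolt with more than 1 N, holding the gate against its closing spring (value of joint gate_swing between 0.22 and 0.6 rad and velocity of joint gate_swing between -0.1 and 0.1 rad/s and value of joint bolt above 0.022 m and contact force between the fingers and gate above 1 N); the arm keeps its last pose, push and grip.
It fails at once if a bottle in the cage is knocked over or moved more than 3 cm (distance of any of amber_left, amber_mid, amber_right from where it was at the start of the episode above 0.03 m).
It fails at once if a bystander on the bench is knocked over or moved more than 3 cm (distance of any of wash_bottle, vial_tray, masking_tape from where it was at the start of the episode above 0.03 m or angle between wash_bottle's own z axis and vertical above 0.5 rad).
It also fails if it takes over 32 s, if anything falls off the work surface, if the arm or the gripper's body presses on something with over 40 N, if the wrist force passes 120 N, or if a joint passes its speed limit or range.

ROBOT

A 7-joint arm with a two-finger parallel gripper is mounted at the origin on a cart in front of the work surface, level with it; the furniture and walls round the work are solid. World frame = base frame: x ahead of the robot, y to its left, z up, the work surface at z = 0. Lengths are in m, angles in rad, forces in N, time in s.
With the tool pointing down it reaches from about 0.425 to 0.825 m from the base axis. Payload 3.6 kg.
Tool frame: the origin (TCP) lies midway between the tips of the shut fingers; the grasp point (between the pads) lies 19 mm behind it; x points along the fingers, z is the direction in which the jaws open and shut, and the axes are right-handed (so a half turn about x gives the same grasp; the last joint's range is limited). The gripper opens to 85 mm and grips with 20 to 120 N. Pads are 22 mm wide; open, the fingers measure 114 mm over their backs; the gripper's body (76 mm by 85 mm) begins 54 mm behind the grasp point. The pads swing forward as they close: fully open they stand 13 mm farther back than shut.
Start: joints at [1.254, 0.615, -0.013, 1.423, 0.008, 1.103, -0.04], TCP at [0.186, -0.623, 0.231] pointing down, gripper open.
Joint ranges: [-3.12, 3.12], [-0.3, 2.06], [-1.34, 1.32], [0.26, 2.42], [-1.36, 4.5], [0.01, 1.98], [-2.84, 2.84]. Speed limits (rad/s): [2.79, 2.79, 3.14, 3.14, 3.14, 3.14, 3.14].

INTERFACE

Orientations are given as a unit quaternion [w, x, y, z].
In Python, from workcell import manip, viewer gives the robot as it stands.
- The arm moves only by the tool arm_command, never from a script. Its argument "rows" is text: rows parted by semicolons, each of 7 numbers parted by spaces: the shift along the tool's x, y, z in mm, then the turn, a rotation vector about the tool's x, y, z in degrees, then the opening, from 0 (shut) to 1 (fully open). In form: dx dy dz rx ry rz gripper; .... A call has 1 to 8 rows; each row shifts and turns the commanded pose from where the row before left it, along the tool's axes as they then stand; what a row does not reach is not made up. A row lasts 1/10 s, in which the tool goes at most 50 mm and 8.59 degrees, less where a joint would pass 70% of its speed; a pose out of reach is approached as far as the arm can. A call with a gripper value outside its range is refused whole. The fingers move at their own pace and stop on an object; "force" is the grip in N (left out, the last holds). Time passes only in rows, so rows that do not move let the fingers close. It gives the time, the measured TCP pose, the force and the opening at its end, in the units of the state.
- manip.read_state(): the state, without advancing time (a new reading comes with each control period).
- viewer.camera(name): name is "scene" or "top"; returns the picture (420x560x3 uint8, red, green, blue); there is no depth.
- viewer.camera_model(name): a dict with "mtx" (3x3 intrinsics, pixels), "R" (3x3) and "t" (3): a world point X has camera coordinates R X + t. Camera axes: x right, y down, z forward; pixel columns grow to the right and rows downward; lengths in m; the calibration is good to about 2 mm. A picture is of the moment at which its call begins. camera_model takes no time and is no camera call.
- manip.sign_off(): hands the job in, once; it reports no verdict.
The state is a dict: "time": time; "q": joint angles; "dq": joint speeds; "joint_torque": joint torques, N m; "position": TCP position; "tcp_rot": TCP orientation; "force": force on the tool from outside, world axes, zero at the start; "torque": the same for the moment, N m; "gripper_width": finger opening in m.
Only numpy, scipy, OpenCV 4.12 (cv2) and the standard library are available. Lean on these libraries where they do the work, as an engineer would, in place of code of your own. Each camera call takes 0.05 s, during which the arm holds its last target.

## Working session

There is one attempt and no reset: what is moved stays moved. The work goes in short steps, Python scripts to look and compute and a tool call to move; the robot and the scene stay as the last step left them, time stands still between calls to the robot, and variables do not carry over. Pictures are saved under pics/ and viewed, and the job is handed in when it is done.

Besides the shell and the picture viewer there is one more tool, called after "Emit:" as name(argument=value, ...) on one line, values as JSON. arm_command: Moves the arm, as the interface text tells. Its arguments: {"type":"object","properties":{"rows":{"type":"string"},"force":{"type":"number"}},"required":["rows"]}

```bash
mkdir -p pics
python3 - <<'E'
from workcell import manip, viewer
import cv2, numpy as np
for n in("scene","top"):
    im=viewer.camera(n); cv2.imwrite(f"pics/{n}0.png",im[:,:,::-1])
    m=viewer.camera_model(n); print(n,m)
print(manip.read_state())
E
```

```text
scene {'mtx': array([[487.86594234,   0.        , 277.18249654],
       [  0.        , 487.86594234, 204.72912539],
       [  0.        ,   0.        ,   1.        ]]), 'R': array([[ 0.88680931,  0.46212762,  0.00270234],
       [ 0.39415741, -0.75329784, -0.52648106],
       [-0.24126577,  0.46795345, -0.85018257]]), 't': array([-0.5203224 , -0.09625359,  1.76750373])}
top {'mtx': array([[495.45736875,   0.        , 284.19678405],
       [  0.        , 495.45736875, 216.47615742],
       [  0.        ,   0.        ,   1.        ]]), 'R': array([[-0.27217236, -0.96222373, -0.00690668],
       [-0.89256115,  0.25513653, -0.37180633],
       [ 0.35952302, -0.09503077, -0.92828463]]), 't': array([0.19680726, 0.56536749, 1.68001038])}
{'time': 0.1, 'q': array([ 1.2535409 ,  0.61581935, -0.01262241,  1.42476968,  0.00811202,
        1.10336043, -0.04038259]), 'dq': array([-2.84868378e-04, -2.74005925e-03,  1.05202200e-03, -4.15597805e-03,
        1.29033216e-04,  1.23318913e-03, -3.34345370e-05]), 'joint_torque': array([ 1.44199075e-03, -4.70378137e+01,  2.60415059e-01, -1.71569037e+01,
        1.01142435e-02,  5.86043549e-03, -7.79770488e-06]), 'position': array([ 0.18615329, -0.62205506,  0.23024571]), 'tcp_rot': array([ 0.56651653,  0.42274262,  0.56783957, -0.42178896]), 'force': array([-0.89140862, -0.4250073 , -0.39572543]), 'torque': array([ 0.03925521, -0.05959196, -0.05844845]), 'gripper_width': 0.0856783570453046}
```

View pics/scene0.png

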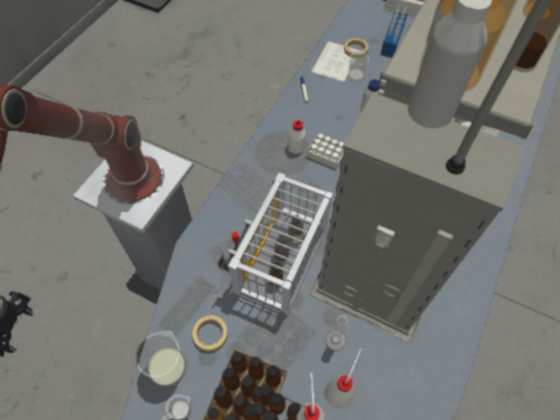

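View pics/top0.png

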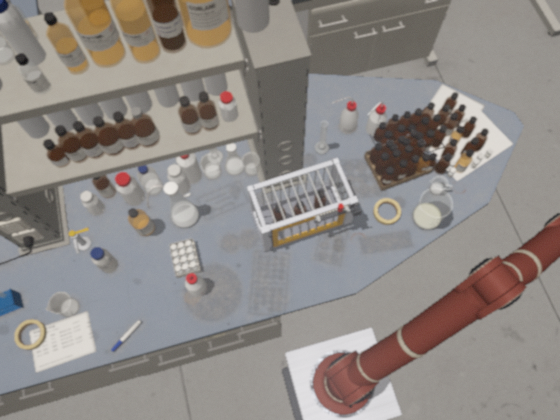

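The knob shows at about (236,237) in the scene view and (341,208) in the top view. I'll zoom in on both.

Run:
```python
import cv2, numpy as np
a=cv2.imread("pics/scene0.png")[165:315,210:340]; b=cv2.imread("pics/top0.png")[155:255,240:370]
cv2.imwrite("pics/z1.png",cv2.resize(a,None,fx=4,fy=4,interpolation=cv2.INTER_CUBIC))
cv2.imwrite("pics/z2.png",cv2.resize(b,None,fx=6,fy=6,interpolation=cv2.INTER_CUBIC))
for n,(r0,r1,c0,c1) in (("scene",(225,255,222,250)),("top",(195,225,325,360))):
    im=cv2.imread(f"pics/{n}0.png").astype(int)[r0:r1,c0:c1]
    w=(im[:,:,2]-np.maximum(im[:,:,0],im[:,:,1])); m=w>60
    ys,xs=np.nonzero(m);ww=w[m]; print(n,(xs*ww).sum()/ww.sum()+c0,(ys*ww).sum()/ww.sum()+r0,m.sum(),xs.min()+c0,xs.max()+c0,ys.min()+r0,ys.max()+r0)
```

```text
scene 234.87021782903167 235.36921105619624 52 232 238 231 241
top 340.20272206303724 206.55551575931233 30 338 343 204 210
```

View pics/z1.png

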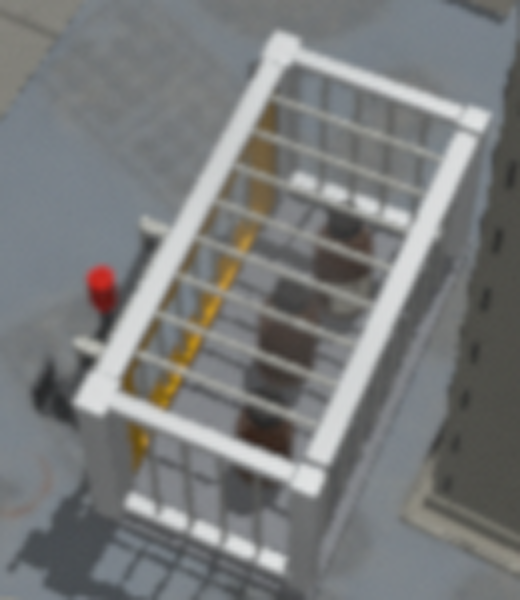

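View pics/z2.png

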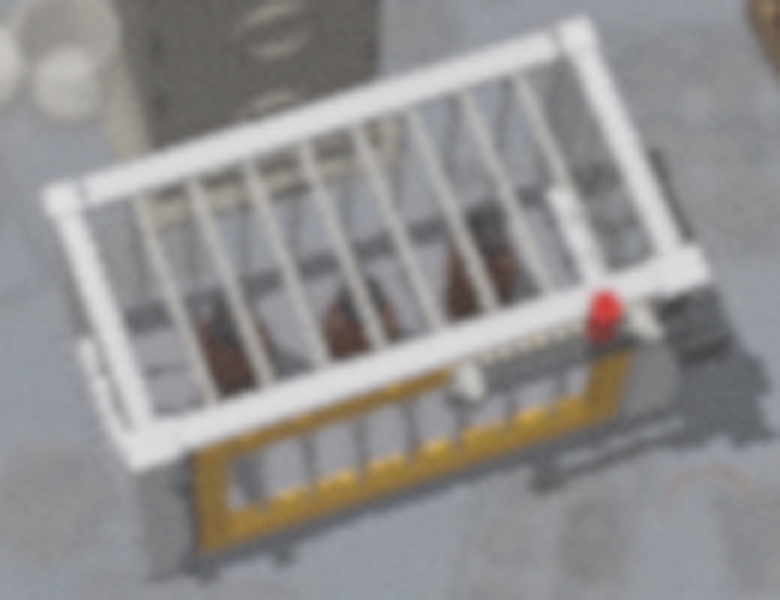

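```bash
cat > h.py <<'E'
import numpy as np, cv2
from workcell import manip, viewer
from scipy.spatial.transform import Rotation as Rn
M={n:viewer.camera_model(n) for n in("scene","top")}
def P(n):m=M[n];return m["mtx"]@np.c_[m["R"],m["t"]]
def proj(n,X):
    p=P(n)@np.append(X,1);return p[:2]/p[2]
def tri(a,b):
    X=cv2.triangulatePoints(P("scene"),P("top"),np.array(a,float),np.array(b,float))[:,0];X=X[:3]/X[3]
    return X,proj("scene",X)-a,proj("top",X)-b
def tcp():
    s=manip.read_state();w,x,y,z=s["tcp_rot"];return s["position"],Rn.from_quat([x,y,z,w]).as_matrix(),s
E
cat > fit.py <<'E'
from h import *
from scipy.optimize import least_squares
print(tri([234.9,235.4],[340.2,206.6]))
S=dict(fl=(283,45),fr=(98,388),bl=(475,120),br=(308,478));T=dict(fl=(150,443),fr=(690,262),bl=(65,198),br=(575,35))
s=lambda p:np.array([210+(p[0]+.5)/4-.5,165+(p[1]+.5)/4-.5]);t=lambda p:np.array([240+(p[0]+.5)/6-.5,155+(p[1]+.5)/6-.5])
for k in S: X,e1,e2=tri(s(S[k]),t(T[k]));print(k,X,e1,e2)
def L(c):return dict(fl=(-.112+c,.175-c,.21),fr=(-.112+c,-.175+c,.21),bl=(.072-c,.175-c,.21),br=(.072-c,-.175+c,.21))
def W(p,l):c,sn=np.cos(p[2]),np.sin(p[2]);return np.array([p[0]+c*l[0]-sn*l[1],p[1]+sn*l[0]+c*l[1],l[2]])
def f(p):
    l=L(p[3]);r=[]
    for k in S:r+=[*(proj("scene",W(p,l[k]))-s(S[k])),*(proj("top",W(p,l[k]))-t(T[k]))]
    k=(-.124,-.100,.240)
    r+=[*2*(proj("scene",W(p,k))-[234.9,235.4]),*2*(proj("top",W(p,k))-[340.2,206.6])]
    return r
o=least_squares(f,[.6,-.1,0,.012]);print(o.x,np.round(o.fun,1));print("knob",W(o.x,(-.124,-.1,.24)),"hinge",W(o.x,(-.1,.14,.24)))
E
python3 fit.py
```

```text
(array([ 0.52619619, -0.14030784,  0.24930572]), array([ 0.09675734, -0.03400135]), array([0.07436344, 0.03784504]))
fl [0.53402642 0.1206122  0.214136  ] [-0.10543618  0.04141374] [-0.08686497 -0.05270115]
fr [ 0.5545613  -0.20203676  0.22074961] [-0.73087172  0.24955565] [-0.54356959 -0.27241718]
bl [0.69440244 0.12846104 0.21155067] [ 0.03130154 -0.01312524] [0.02394941 0.0159702 ]
br [ 0.71397647 -0.18844133  0.21151719] [ 0.23450479 -0.08737347] [0.16264881 0.09017182]
[ 0.6439278  -0.03253282  0.06001085  0.01330496] [ 0.7  0.5 -0.8  0.1  0.1  1.3 -1.6  1.   0.  -0.9 -0.9  0.9 -0.7  0.5
  0.8  0.6  0.8  2.8 -0.7  2.3]
knob [ 0.5261485  -0.13978969  0.24      ] hinge [0.53571133 0.10121768 0.24      ]
```

Run:
```python
from h import *
p,R,s=tcp();print(p,"\n",R.round(3))
d=np.array([.526,-.140,.33])-p;print("shift tool mm",R.T@d*1000)
g=R[:,2];print("jaw yaw deg",np.degrees(np.arctan2(g[1],g[0])), "gate y yaw",90+3.4)
```

```text
[ 0.18615329 -0.62205506  0.23024571] 
 [[-0.001  0.958  0.287]
 [ 0.002  0.287 -0.958]
 [-1.    -0.    -0.002]]
shift tool mm [ -98.93024855  463.80663856 -364.58194366]
jaw yaw deg -73.33559414415409 gate y yaw 93.4
```

Emit:
arm_command(rows="-50 0 0 0 0 0 1; -49 0 0 0 0 0 1; 0 33 -26 0 0 0 1; 0 33 -26 0 0 0 1; 0 33 -26 0 0 0 1; 0 33 -26 0 0 0 1; 0 33 -26 0 0 0 1; 0 33 -26 0 0 0 1", force=60)

```text
time: 0.9
position: [0.3319, -0.4147, 0.3299]
tcp_rot: [0.567, 0.422, 0.567, -0.422]
force: [0.6, -0.8, -0.2]
gripper_width: 0.0854
```

Emit:
arm_command(rows="0 33 -26 0 0 0 1; 0 33 -26 0 0 0 1; 0 33 -26 0 0 0 1; 0 33 -26 0 0 0 1; 0 33 -26 0 0 0 1; 0 33 -26 0 0 0 1; 0 33 -26 0 0 0 1; 0 33 -26 0 0 0 1")

```text
time: 1.7
position: [0.525, -0.14, 0.33]
tcp_rot: [0.567, 0.422, 0.567, -0.422]
force: [0.3, -0.3, 0.5]
gripper_width: 0.0855
```

Emit:
arm_command(rows="0 0 0 6.6 0 0 0.7; 0 0 0 6.7 0 0 0.7; 0 0 0 0 0 0 0.7")

```text
time: 2.0
position: [0.5244, -0.1411, 0.3298]
tcp_rot: [0.514, 0.485, 0.515, -0.485]
force: [-0.2, -0.0, -0.1]
gripper_width: 0.0599
```

Run:
```python
from h import *
for n in("scene","top"):
    im=viewer.camera(n); cv2.imwrite(f"pics/{n}1.png",im[:,:,::-1])
a=cv2.imread("pics/scene1.png")[150:300,170:340]; b=cv2.imread("pics/top1.png")[155:290,240:400]
cv2.imwrite("pics/z3.png",np.hstack([cv2.resize(a,(400,353),interpolation=2),cv2.resize(b,(400,353),interpolation=2)]))
p,R,s=tcp();print(s["time"],p,"\n",R.round(3),s["gripper_width"])
print("shift",R.T@(np.array([.526,-.140,.222])-p)*1000)
```

```text
2.1 [ 0.52427101 -0.14159852  0.32999847] 
 [[-0.001  0.998  0.061]
 [ 0.     0.061 -0.998]
 [-1.    -0.001 -0.   ]] 0.06002668105749886
shift [107.99702165   1.91839148  -1.47530035]
```

View pics/z3.png

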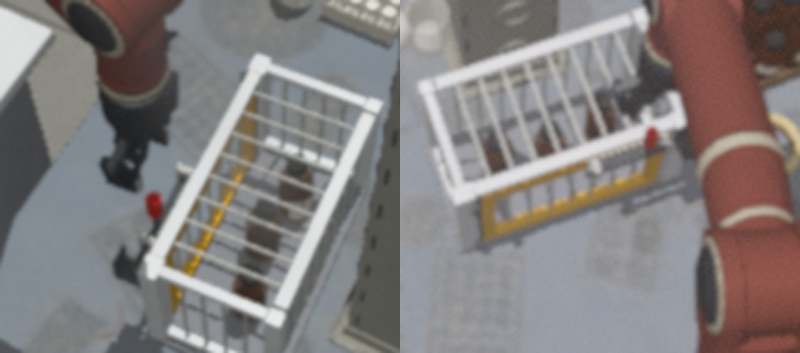

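The gripper hovers above the knob, which is at about (155,205) in the left half, with nothing in the way. Next I descend and pinch.

Emit:
arm_command(rows="30 1.9 -1.5 0 0 0 0.7; 30 0 0 0 0 0 0.7; 24 0 0 0 0 0 0.7; 12 0 0 0 0 0 0.7; 12 0 0 0 0 0 0.7; 0 0 0 0 0 0 0.7")

```text
time: 2.7
position: [0.5258, -0.14, 0.2213]
tcp_rot: [0.514, 0.485, 0.515, -0.485]
force: [0.2, 0.8, 0.4]
gripper_width: 0.06
```

Emit:
arm_command(rows="0 0 0 0 0 0 0; 0 0 0 0 0 0 0; 0 0 0 0 0 0 0; 0 0 0 0 0 0 0; 0 0 0 0 0 0 0; 0 0 0 0 0 0 0", force=60)

```text
time: 3.3
position: [0.5272, -0.1402, 0.2236]
tcp_rot: [0.515, 0.486, 0.514, -0.485]
force: [-0.3, 0.0, 6.8]
gripper_width: 0.0188
```

Run:
```python
from h import *
for n in("scene","top"):
    im=viewer.camera(n); cv2.imwrite(f"pics/{n}2.png",im[:,:,::-1])
a=cv2.imread("pics/scene2.png")[150:300,170:340]; b=cv2.imread("pics/top2.png")[155:290,240:400]
cv2.imwrite("pics/z4.png",np.hstack([cv2.resize(a,(400,353),interpolation=2),cv2.resize(b,(400,353),interpolation=2)]))
p,R,s=tcp();print(s["time"],p,s["gripper_width"],s["force"])
```

```text
3.4 [ 0.52717059 -0.14014271  0.22355598] 0.01835737272749505 [-0.29365095 -1.25555625  5.59061337]
```

View pics/z4.png

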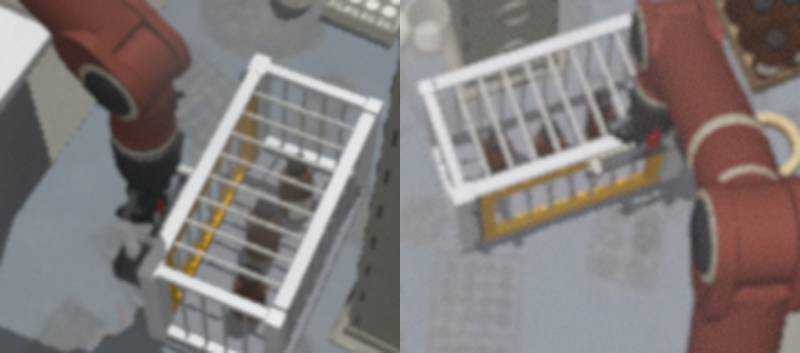

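Pinch confirmed at 19 mm, about the knob's width. Now lift.

Emit:
arm_command(rows="-5 0 0 0 0 0 0; -5 0 0 0 0 0 0; -4 0 0 0 0 0 0; 0 0 0 0 0 0 0; 0 0 0 0 0 0 0")

```text
time: 3.9
position: [0.5268, -0.1401, 0.2364]
tcp_rot: [0.515, 0.485, 0.514, -0.485]
force: [1.9, -1.1, -1.2]
gripper_width: 0.0186
```

Run:
```python
from h import *
im=viewer.camera("scene"); cv2.imwrite(f"pics/scene3.png",im[:,:,::-1])
a=cv2.imread("pics/scene2.png")[200:270,200:290]; b=cv2.imread("pics/scene3.png")[200:270,200:290]
cv2.imwrite("pics/z5.png",np.hstack([cv2.resize(a,(400,311),interpolation=2),cv2.resize(b,(400,311),interpolation=2)]))
p,R,s=tcp();print(s["time"],p,s["gripper_width"],s["force"])
```

```text
3.95 [ 0.52680391 -0.14010421  0.23633959] 0.018135195263137817 [ 2.17710136 -1.40551986 -0.28292862]
```

View pics/z5.png

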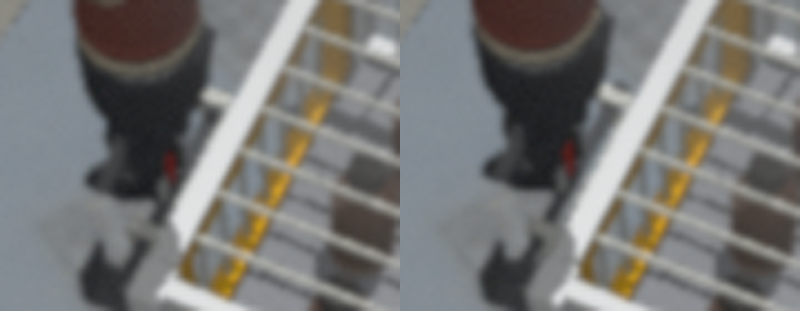

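In the picture the knob (right half, about (570,155)) rose together with the gripper. Next I pull along the gate, tool −z.

Emit:
arm_command(rows="0 0 -4 0 0 0 0; 0 0 -4 0 0 0 0; 0 0 -5 0 0 0 0; 0 0 0 0 0 0 0")

```text
time: 4.35
position: [0.5258, -0.1252, 0.2363]
tcp_rot: [0.515, 0.485, 0.515, -0.484]
force: [2.7, -0.3, -1.2]
gripper_width: 0.0184
```

Emit:
arm_command(rows="0 0 -6 0 0 0 0; 0 0 -6 0 0 0 0; 0 0 -6 0 0 0 0; 0 0 -5 0 0 0 0; 0 0 0 0 0 0 0; 0 0 0 0 0 0 0")

```text
time: 4.95
position: [0.5244, -0.1024, 0.2364]
tcp_rot: [0.514, 0.485, 0.515, -0.484]
force: [3.2, 1.0, -1.9]
gripper_width: 0.0186
```

Run:
```python
from h import *
for n in("scene","top"):
    im=viewer.camera(n); cv2.imwrite(f"pics/{n}4.png",im[:,:,::-1])
a=cv2.imread("pics/scene4.png")[180:280,200:313]; b=cv2.imread("pics/top4.png")[155:255,260:373]
cv2.imwrite("pics/z6.png",np.hstack([cv2.resize(a,(400,353),interpolation=2),cv2.resize(b,(400,353),interpolation=2)]))
p,R,s=tcp();print(s["time"],p,s["gripper_width"],s["force"],s["q"].round(2));print(R.round(3))
# arc plan
H=np.array([.5357,.1012]);r=p[:2]-H
for th in (.1,.2,.3,.4):
    c,sn=np.cos(th),np.sin(th); q=H+np.array([[c,sn],[-sn,c]])@r
    print(th,q,R.T@np.r_[q-p[:2],0]*1000)
```

```text
5.05 [ 0.5244504  -0.10282481  0.23635592] 0.018404216408360066 [ 2.23023755  1.67538939 -1.30399352] [ 0.25  0.43 -0.14  1.75  0.07  0.96 -1.43]
[[ 0.     0.998  0.06 ]
 [ 0.001  0.06  -0.998]
 [-1.     0.    -0.001]]
0.1 [ 0.50413811 -0.10068245] [-6.96812359e-04 -2.01478188e+01 -3.35325521e+00]
0.2 [ 0.48414117 -0.09652294] [ 1.57620371e-03 -3.98602159e+01 -8.70118158e+00]
0.3 [ 0.4646594  -0.09038786] [ 6.79633698e-03 -5.89402316e+01 -1.59903444e+01]
0.4 [ 0.44588743 -0.08233849] [ 1.49114296e-02 -7.71972247e+01 -2.51479128e+01]
```

View pics/z6.png

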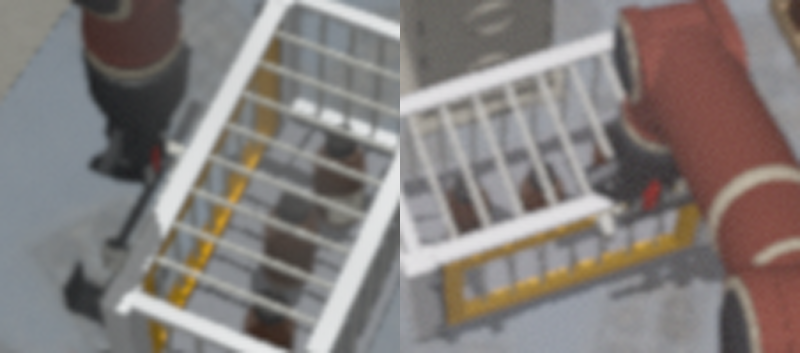

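The bolt is drawn about 37 mm: the knob is next to the left strap and the nose is well clear. Next I swing the gate along its arc, turning the tool with it.

Emit:
arm_command(rows="0 -8.1 -1.1 2.3 0 0 0; 0 -8.1 -1.1 2.3 0 0 0; 0 -8.1 -1.1 2.3 0 0 0; 0 -8.1 -1.1 2.3 0 0 0")

```text
time: 5.45
position: [0.4925, -0.0992, 0.2365]
tcp_rot: [0.474, 0.526, 0.473, -0.524]
force: [4.0, 0.8, -0.2]
gripper_width: 0.0182
```

Emit:
arm_command(rows="0 -8.1 -1.1 2.3 0 0 0; 0 -8.1 -1.1 2.3 0 0 0; 0 -8.1 -1.1 2.3 0 0 0; 0 -8.1 -1.1 2.3 0 0 0; 0 -8.1 -1.1 2.3 0 0 0; 0 -8.1 -1.1 2.3 0 0 0; 0 0 0 0 0 0 0; 0 0 0 0 0 0 0")

```text
time: 6.25
position: [0.4468, -0.0838, 0.2368]
tcp_rot: [0.408, 0.578, 0.407, -0.577]
force: [4.8, -0.8, -1.5]
gripper_width: 0.0184
```

Run:
```python
from h import *
for n in("scene","top"):
    im=viewer.camera(n); cv2.imwrite(f"pics/{n}5.png",im[:,:,::-1])
a=cv2.imread("pics/scene5.png")[180:300,190:326]; b=cv2.imread("pics/top5.png")[155:275,250:386]
cv2.imwrite("pics/z7.png",np.hstack([cv2.resize(a,(400,353),interpolation=2),cv2.resize(b,(400,353),interpolation=2)]))
p,R,s=tcp();print(s["time"],p,s["gripper_width"],s["force"],np.abs(s["dq"]).max())
v=p[:2]-np.array([.5357,.1012]);rr=np.hypot(*v)
for off in(.024,): # knob in gate frame: x=-off
    y=-np.sqrt(rr**2-off**2); a0=np.arctan2(y,-off)
    print("gate angle",-(np.arctan2(v[1],v[0])-a0-.060),"bolt",.24+y)
```

```text
6.35 [ 0.44676347 -0.08373942  0.23662046] 0.018622029151028025 [ 4.77568263  0.26965892 -1.95126756] 0.0034693357081428643
gate angle 0.3910274768196315 bolt 0.03619545315716194
```

View pics/z7.png

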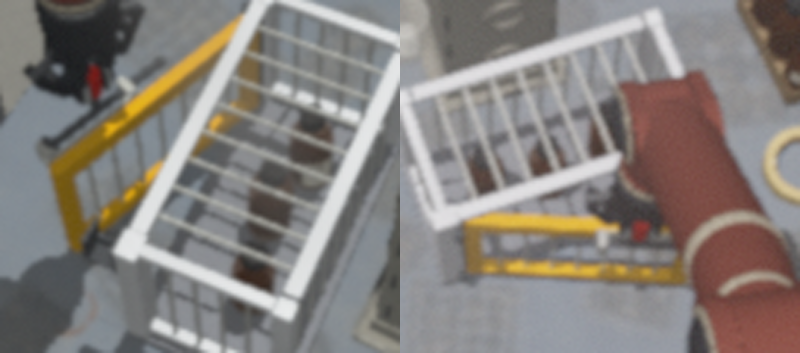

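The gate is swung out: its free edge is at about (65,165) in the left half, the knob is still pinched at about (93,82), and the bottles stand where they were. The 4.8 N wrist force matches the closing spring, so I'll hand in now.

```bash
python3 -c "
from workcell import manip
print(manip.sign_off())"
```

```text
the job is handed in; nothing more can be done
None
```

The gate is open about 0.39 rad (roughly 11 cm at its free edge) and the gripper is still holding it by the bolt's red knob. I handed the job in at about 6.4 s; no verdict was reported.

- **Bolt:** I pinched the knob from above and lifted it about 13 mm by the tool's position. I then drew it, raised, about 37 mm, clear of the keeper. From the final pose I work out about 36 mm still drawn.
- **Gate:** I swung it out along its hinge arc and stopped. The arm was at rest, with the grip steady at 18.6 mm on the knob. The wrist force of 4.8 N agrees with the closing spring at that angle.
- **Surroundings:** The last pictures show the cage bottles still standing in place. I did not measure the bystanders on the bench afterwards, but the arm's path kept above them.

No check failed. The first camera fix put the knob about 9 mm higher than its given height, so I used the given height. The gripped width also read about 1.5 mm under the knob's 20 mm. Neither affected the result.

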